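Line up the laundry bottles by height

ROBOT

A 6-joint arm with a two-finger parallel gripper is mounted at the origin on the work surface. World frame = base frame: x ahead of the robot, y to its left, z up, the work surface at z = 0. Lengths are in m, angles in rad, forces in N, time in s.
With the tool pointing down it reaches from about 0.35 to 0.85 m from the base axis. Payload 8.1 kg.
Tool frame: the origin (TCP) lies at the very end of the fingers, on their centre line; the grasp point (between the pads) lies 19 mm behind it; z points along the fingers, y is the direction in which the jaws open and shut (so a half turn about z gives the same grasp; the last joint's range is limited). The gripper opens to 93 mm and grips with 3 to 60 N. Pads are 15 mm wide; open, the fingers measure 128 mm over their backs; the gripper's body (75 mm by 188 mm) begins 65 mm behind the grasp point.
Start: joints at [1.135, 0.13, 1.488, -0, 1.523, -0.085], TCP at [0.206, 0.563, 0.219] pointing down, gripper open.
Joint ranges: [-2.96, 2.96], [-0.89, 2.26], [0.02, 2.5], [-1.34, 4.48], [0, 2.73], [-2.66, 2.66]. Speed limits (rad/s): [2.39, 2.39, 2.79, 3.14, 3.14, 3.14].

INTERFACE

Orientations are given as a rotation vector (axis times angle).
In Python, from plant import * gives the robot as it stands.
- The arm moves only by the tool apply_moves, never from a script. Its argument "commands" is one flat list of numbers, 7 for each row, row after row: the shift along the world's x, y, z in cm, then the turn, a rotation vector about the world's x, y, z in rad, then the finger opening in cm, from 0 to 9.3. A call has 1 to 8 rows; each row shifts and turns the pose as measured when the row begins; what a row does not reach is not made up. A row lasts 1/8 s, in which the tool goes at most 62.5 mm and 10.7 degrees, less where a joint would pass 70% of its speed; a pose out of reach is approached as far as the arm can. A call with a gripper value outside its range is refused whole. The fingers move at their own pace and stop on an object; "squeeze" is the grip in N (left out, the last holds). Time passes only in rows, so rows that do not move let the fingers close. It gives the time, the measured TCP pose, the force and the opening at its end, in the units of the state.
- read_state(): the state, without advancing time (a new reading comes with each control period).
- read_camera(name): name is "scene" or "top" or "wrist"; returns (picture, depth): 400x640x3 uint8, blue, green, red; 400x640 float32, m along the optical axis (not along the pixel's ray), 0 where there is no reading.
- camera_model(name): a dict with "intrinsics" (3x3 intrinsics, pixels), "dist_coeffs" ([k1, k2, p1, p2, k3] as OpenCV has them; the pictures are not rectified), "R" (3x3) and "t" (3): a world point X has camera coordinates R X + t. Camera axes: x right, y down, z forward; pixel columns grow to the right and rows downward; lengths in m; the calibration is good to about 2 mm. A picture is of the moment at which its call begins: read the wrist's pose just before it. camera_model takes no time and is no camera call; for the wrist camera it gives the pose at the moment of the call.
- close_job(): hands the job in, once; it reports no verdict.
Trained networks look in the newest picture that a camera, given by its name, has taken for a name from the list of things; names that differ only in an ending like _2 or _b are one class to them, and where a whole thing is asked for, a point or a joint stands for the part that bears it (a point fixed in the world has none). Each returns a list of dicts, best first, with "conf" (0 to 1); they miss things now and then, are a little off and sometimes report something else, mostly with a low value. They report only what shows in the picture. A call takes as long as a camera call. They do not tell look-alikes from the thing itself.
- find_in(query, camera): "point" ([x, y, z] in m, in the coordinates of the camera as it stood for that picture, good to about 4 mm: the middle of the surface that is visible of it).
- cut_out(query, camera): "mask" (400x640 bool, what is visible of it).
- spot_point(query, camera): "point" ([x, y, z] in m, in the coordinates of the camera as it stood for that picture, good to about 4 mm: a listed point, or the origin of a listed thing).
The state is a dict: "t": time; "q": joint angles; "dq": joint speeds; "joint_torque": joint torques, N m; "tool_pos": TCP position; "orientation": TCP orientation; "force": force on the tool from outside, world axes, zero at the start; "wrist_torque": the same for the moment, N m; "opening": finger opening in m.
Only numpy, scipy, OpenCV 4.12 (cv2) and the standard library are available. Lean on these libraries where they do the work, as an engineer would, in place of code of your own. Each camera call takes 0.05 s, during which the arm holds its last target. There are 200 camera calls.

TASK

Tidy the laundry ledge: stand the four capped bottles on the row of black coasters in order of height, the tallest on the coaster next to the brass tap and the shortest on the one farthest from it. Each bottle ends upright and centred on its own coaster; do not let any bottle fall over, and leave the open white tub where it stands.

Things in the scene. Friction and masses are not known exactly. Their poses are not given: they have to be found in the camera images.
- bottle_a: tallest of four alike loose white plastic bottles with grey screw caps, upright on the ledge between robot and coasters: 141 mm tall with cap, round body 58 mm across. Cap: 32 mm across, straight, from 111 to 141 mm above the underside, firm to grip from above; under it a 3 mm neck, then a shoulder sloping out to the full body 98 mm up. Under 400 g. Origin: centre of underside, z up.
- bottle_b: second tallest of four alike loose white plastic bottles with grey screw caps, upright on the ledge between robot and coasters: 119 mm tall with cap, round body 53 mm across. Cap: 32 mm across, straight, from 89 to 119 mm above the underside, firm to grip from above; under it a 3 mm neck, then a shoulder sloping out to the full body 76 mm up. Under 400 g. Origin: centre of underside, z up.
- bottle_c: second shortest of four alike loose white plastic bottles with grey screw caps, upright on the ledge between robot and coasters: 97 mm tall with cap, round body 48 mm across. Cap: 32 mm across, straight, from 67 to 97 mm above the underside, firm to grip from above; under it a 3 mm neck, then a shoulder sloping out to the full body 54 mm up. Under 400 g. Origin: centre of underside, z up.
- bottle_d: shortest of four alike loose white plastic bottles with grey screw caps, upright on the ledge between robot and coasters: 75 mm tall with cap, round body 43 mm across. Cap: 32 mm across, straight, from 45 to 75 mm above the underside, firm to grip from above; under it a 3 mm neck, then a shoulder sloping out to the full body 32 mm up. Under 400 g. Origin: centre of underside, z up.
- coaster_w: one of four equal fixed black rubber coasters, 80 mm across, 3 mm thick, in a straight row 100 mm apart on a fixed wooden board (100 by 420 mm, top 12 mm above the ledge). The letter says nothing of its place in the row: that differs. Origin: centre of its underside, 12 mm above the ledge; its top is 15 mm above the ledge.
- coaster_x: one of four equal fixed black rubber coasters, 80 mm across, 3 mm thick, in a straight row 100 mm apart on a fixed wooden board (100 by 420 mm, top 12 mm above the ledge). The letter says nothing of its place in the row: that differs. Origin: centre of its underside, 12 mm above the ledge; its top is 15 mm above the ledge.
- coaster_y: one of four equal fixed black rubber coasters, 80 mm across, 3 mm thick, in a straight row 100 mm apart on a fixed wooden board (100 by 420 mm, top 12 mm above the ledge). The letter says nothing of its place in the row: that differs. Origin: centre of its underside, 12 mm above the ledge; its top is 15 mm above the ledge.
- coaster_z: one of four equal fixed black rubber coasters, 80 mm across, 3 mm thick, in a straight row 100 mm apart on a fixed wooden board (100 by 420 mm, top 12 mm above the ledge). The letter says nothing of its place in the row: that differs. Origin: centre of its underside, 12 mm above the ledge; its top is 15 mm above the ledge.
- tap: brass tap with red cross handle, fixed in line with the row, 100 mm from the centre of the end coaster; at which end differs (a yellow soap on a dish, 36 mm high, fixed, is at the other). 115 mm tall, column 36 mm, foot and handle 52 mm across; the spout reaches 80 mm away from the robot. Origin: centre of its foot, on the ledge.
- tub: open round white plastic tub, empty, loose, 84 mm across at the rim and 70 mm tall, standing among the bottles; it is to be left where it is. Origin: centre of its underside, on the ledge.
Things that resemble listed ones, but are neither listed nor needed, are in the scene too. What is shaped like the bottle_a but blue or orange is not meant.

How it is judged:
By the outcome, as a careful person would: the job done as asked, in the order asked, and still so for the second after the job is handed in, with the robot touching nothing.
It also fails if it takes over 106 s, if anything falls off the work surface, if the arm or the gripper's body presses on something with over 40 N, if the wrist force passes 120 N, or if a joint passes its speed limit or range.

## Working session

There is one attempt and no reset: what is moved stays moved. The work goes in short steps, Python scripts to look and compute and a tool call to move; the robot and the scene stay as the last step left them, time stands still between calls to the robot, and variables do not carry over. Pictures are saved under pics/ and viewed, about 12 in all and at most 16, crops included, and the job is handed in when it is done.

Besides the shell and the picture viewer there is one more tool, called after "Emit:" as name(argument=value, ...), one argument or row to a line, values as JSON. apply_moves: Moves the arm, as the interface text tells. Its arguments: {"type":"object","properties":{"commands":{"type":"array"},"squeeze":{"type":"number"}},"required":["commands"]}

```bash
mkdir -p pics; cat > h.py <<'E'
from plant import *
import numpy as np, cv2
def world(p,m): return m["R"].T@(np.array(p)-m["t"])
def look(n,tag):
    m=camera_model(n); im,d=read_camera(n); cv2.imwrite(f"pics/{tag}.png",im); return m,im,d
def cloud(m,d):
    v,u=np.nonzero(d>0); z=d[v,u]
    p=cv2.undistortPoints(np.float32(np.c_[u,v])[:,None],np.array(m["intrinsics"]),np.array(m["dist_coeffs"]))[:,0]
    P=np.c_[p*z[:,None],z]; W=np.full(d.shape+(3,),np.nan); W[v,u]=(P-np.array(m["t"]))@np.array(m["R"]); return W
E
python3 - <<'E'
from h import *
for n in("top","scene"):
    m,im,d=look(n,n+"1"); W=cloud(m,d); np.save(n+"W.npy",W)
    for q in("bottle_a","coaster_w","tap","tub"):
        for r in spot_point(q,n): print(n,q,round(r["conf"],2),world(r["point"],m).round(3))
print(read_state())
E
```

```text
top bottle_a 0.9 [0.449 0.012 0.   ]
top bottle_a 0.81 [0.354 0.076 0.001]
top bottle_a 0.8 [0.462 0.141 0.006]
top bottle_a 0.76 [ 0.436 -0.277  0.004]
top bottle_a 0.74 [ 0.349 -0.012  0.003]
top bottle_a 0.56 [0.463 0.258 0.007]
top coaster_w 0.97 [ 0.637 -0.052  0.011]
top coaster_w 0.64 [ 0.623 -0.149  0.009]
top coaster_w 0.63 [0.645 0.043 0.013]
top coaster_w 0.58 [0.654 0.153 0.012]
top tap 0.82 [0.665 0.25  0.003]
top tub 0.93 [ 0.453 -0.138  0.001]
scene bottle_a 0.93 [0.469 0.265 0.001]
scene bottle_a 0.87 [ 0.435 -0.279 -0.   ]
scene bottle_a 0.86 [ 0.349 -0.018  0.002]
scene bottle_a 0.79 [0.452 0.009 0.   ]
scene bottle_a 0.72 [0.356 0.078 0.009]
scene bottle_a 0.65 [0.469 0.136 0.003]
scene coaster_w 0.98 [ 0.624 -0.15   0.014]
scene coaster_w 0.74 [0.655 0.15  0.014]
scene coaster_w 0.71 [0.646 0.047 0.014]
scene tap 0.69 [0.668 0.249 0.002]
scene tub 0.64 [ 0.449 -0.137  0.001]
{'t': 0.5, 'q': array([ 1.13461570e+00,  1.30441240e-01,  1.48821769e+00,  1.17938912e-05,
        1.52301274e+00, -8.54074159e-02]), 'dq': array([-0.00026119, -0.00134417,  0.00156762, -0.00164263,  0.00203182,
        0.00010031]), 'joint_torque': array([-5.99457671e-04, -5.59171450e+01, -4.91572130e+01,  7.68075418e-02,
        2.41199636e-02, -1.80799998e-05]), 'tool_pos': array([0.20614818, 0.56346079, 0.21860084]), 'orientation': array([-5.48168149e-01, -3.09336654e+00,  1.15152789e-04]), 'force': array([ 1.03037629, -0.68445259,  0.88795972]), 'wrist_torque': array([ 0.05205967, -0.087354  ,  0.03596724]), 'opening': 0.09313085220947634}
```

View pics/top1.png

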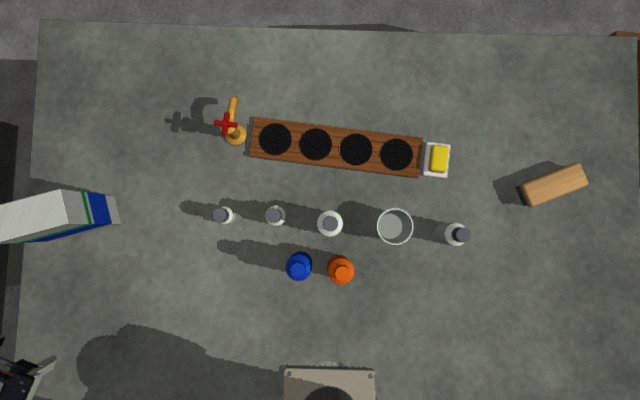

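View pics/scene1.png

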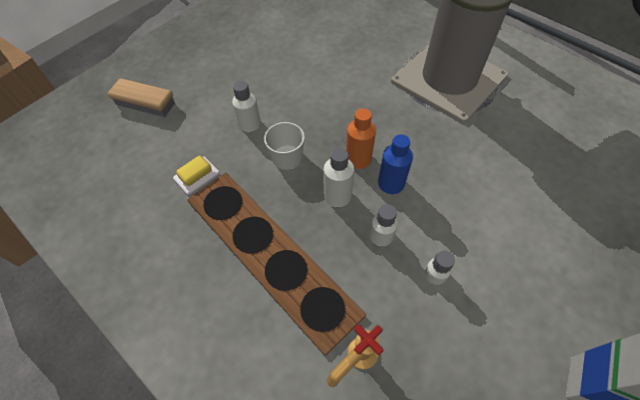

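```bash
python3 - <<'E'
from h import *
W=np.load("topW.npy"); im=cv2.imread("pics/top1.png")
for c in [(.45,.01),(.355,.077),(.466,.138),(.436,-.278),(.349,-.015),(.466,.262)]:
    k=(np.hypot(W[...,0]-c[0],W[...,1]-c[1])<.04)&(W[...,2]>.03)
    z=np.nanpercentile(W[...,2][k],98); t=k&(W[...,2]>z-.008)
    print(c,round(z,3),"cap xy",((np.nanmin(W[t],0)+np.nanmax(W[t],0))/2).round(4),"med",np.median(W[t],0).round(4),"size",np.ptp(W[t],0).round(3),t.sum(),im[t].mean(0).round(),"bgr body",im[k].mean(0).round())
# coasters: dark pixels at height
k=(W[...,0]>.55)&(W[...,0]<.72)&(abs(W[...,2]-.015)<.01)&(im.max(2)<60)
n,l,s,c=cv2.connectedComponentsWithStats(k.astype(np.uint8))
for i in range(1,n):
    if s[i,4]>150: P=W[l==i]; print("dark",((P.min(0)+P.max(0))/2).round(4),np.median(P,0).round(4),np.ptp(P,0).round(3),s[i])
E
```

```text
(0.45, 0.01) 0.145 cap xy [0.4519 0.0129 0.1421] med [0.4526 0.0128 0.1426] size [0.032 0.03  0.008] 182 [104. 101.  98.] bgr body [139. 145. 141.]
(0.355, 0.077) 0.145 cap xy [0.3543 0.0783 0.142 ] med [0.3539 0.0789 0.1426] size [0.031 0.032 0.01 ] 188 [158.  62.  24.] bgr body [132.  51.  21.]
(0.466, 0.138) 0.101 cap xy [0.4671 0.1378 0.0985] med [0.4668 0.1378 0.0987] size [0.031 0.031 0.008] 167 [102.  99.  97.] bgr body [110. 113. 110.]
(0.436, -0.278) 0.123 cap xy [ 0.4354 -0.2732  0.1201] med [ 0.4356 -0.2727  0.1206] size [0.03  0.033 0.011] 197 [92. 88. 86.] bgr body [ 97. 101.  98.]
(0.349, -0.015) 0.145 cap xy [ 0.3488 -0.0139  0.1417] med [ 0.3484 -0.0147  0.1425] size [0.031 0.031 0.008] 193 [ 23.  91. 197.] bgr body [ 19.  73. 161.]
(0.466, 0.262) 0.079 cap xy [0.4642 0.2622 0.0759] med [0.4642 0.2616 0.0764] size [0.032 0.034 0.009] 162 [98. 94. 92.] bgr body [118. 120. 117.]
dark [0.6567 0.1502 0.0162] [0.6554 0.1494 0.0168] [0.079 0.078 0.012] [259 123  32  32 804]
dark [0.6469 0.0503 0.0155] [0.6458 0.05   0.0166] [0.079 0.079 0.011] [299 128  33  32 802]
dark [ 0.636  -0.0496  0.0163] [ 0.6359 -0.0498  0.0166] [0.075 0.077 0.011] [340 134  32  31 804]
dark [ 0.6267 -0.149   0.0165] [ 0.6263 -0.149   0.0166] [0.076 0.079 0.012] [380 139  33  31 807]
```

Top view: from left to right, the caps are d at pixel (222,215), c at (275,215), a at (330,222), the tub at (395,226) and b at (457,234). The tap at (233,130) is beside the left coaster, and blue and orange are the decoys. In the scene view b is at (245,105), tall a at (338,180), and the tap is at the end nearest the camera (362,345). The depth heights of 145, 123, 101 and 79 mm match bottles a, b, c and d, each about 3 mm high. I'll start with d.

Emit:
apply_moves(
  commands=[0.5, -6, 0, 0, 0, 0, 6, 0.5, -6, 0, 0, 0, 0, 6, 0.5, -6, 0, 0, 0, 0, 6, 0.5, -6, 0, 0, 0, 0, 6, 5.9, -1.5, 0, 0, 0, 0, 6, 5.9, -1.5, 0, 0, 0, 0, 6, 5.9, -1.5, 0, 0, 0, 0, 6, 5.9, -1.5, 0, 0, 0, 0, 6],
  squeeze=30,
)

```text
t: 1.5
tool_pos: [0.4638, 0.2542, 0.2185]
orientation: [0.537, 3.089, 0.007]
force: [0.0, 2.1, 1.0]
opening: 0.0602
```

Emit:
apply_moves(
  commands=[0, 0.8, -6, 0, 0, 0, 6, 0, 0, -4, 0, 0, 0, 6, 0, 0, 0, 0, 0, 0, 6],
)

```text
t: 1.88
tool_pos: [0.4692, 0.2601, 0.1177]
orientation: [0.546, 3.083, 0.009]
force: [-0.6, -0.5, 0.2]
opening: 0.0599
```

```bash
cat >> h.py <<'E'
def wcap(c,h,tag):
    m,im,d=look("wrist",tag); W=cloud(m,d)
    k=(np.hypot(W[...,0]-c[0],W[...,1]-c[1])<.022)&(abs(W[...,2]-h)<.006)
    print("tcp",read_state()["tool_pos"].round(4),k.sum())
    if k.sum(): print("cap",((np.nanmin(W[k],0)+np.nanmax(W[k],0))/2).round(4),np.ptp(W[k],0).round(3))
E
python3 -c "
from h import *
wcap((.464,.262),.075,'w1')"
```

```text
tcp [0.4703 0.2607 0.1198] 1313
cap [0.4642 0.2629 0.0724] [0.031 0.033 0.007]
```

View pics/w1.png

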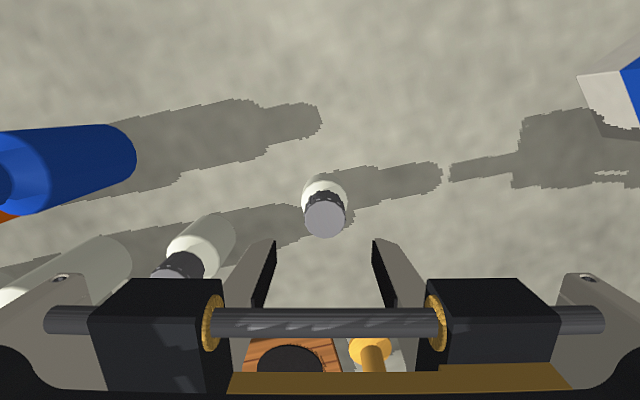

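The wrist picture shows d's cap at (323,218), between the fingers and below them. Its measured position (0.464, 0.263) agrees with the top view to 1 mm. I'll lower and check before closing.

Emit:
apply_moves(
  commands=[-0.6, 0.2, 0, 0, 0, 0, 6, 0, 0, -4, 0, 0, 0, 6, 0, 0, 0, 0, 0, 0, 6, 0, 0, -3, 0, 0, 0, 6, 0, 0, 0, 0, 0, 0, 6],
)

```text
t: 2.55
tool_pos: [0.4698, 0.2675, 0.0626]
orientation: [0.539, 3.067, 0.028]
force: [0.2, -0.2, -0.7]
opening: 0.0599
```

Emit:
apply_moves(
  commands=[-0.5, -0.5, 0, 0, 0, 0, 6, 0, 0, 0, 0, 0, 0, 6],
)

```text
t: 2.8
tool_pos: [0.4672, 0.2636, 0.0679]
orientation: [0.538, 3.062, 0.034]
force: [-0.9, -0.6, 0.4]
opening: 0.06
```

```bash
python3 -c "
from h import *
from scipy.spatial.transform import Rotation as R
for i in range(3):
    s=read_state();print(s['tool_pos'].round(4),R.from_rotvec(s['orientation']).as_matrix().round(3).tolist());read_camera('top')"
```

```text
[0.4672 0.2636 0.0679] [[-0.94, 0.34, 0.036], [0.341, 0.94, 0.016], [-0.028, 0.027, -0.999]]
[0.4678 0.2639 0.0683] [[-0.94, 0.34, 0.037], [0.341, 0.94, 0.016], [-0.029, 0.028, -0.999]]
[0.4677 0.264  0.0679] [[-0.94, 0.34, 0.037], [0.341, 0.94, 0.016], [-0.029, 0.028, -0.999]]
```

```bash
cat >> h.py <<'E'
from scipy.spatial.transform import Rotation as Ro
def to(x,y,z,R0=Ro.from_rotvec([np.pi*np.sin(.175),np.pi*np.cos(.175),0])):
    s=read_state(); R=Ro.from_rotvec(s["orientation"])
    print("t",round(s["t"],2),"d cm",(100*(np.array([x,y,z])-s["tool_pos"])).round(2),"rot",(R0*R.inv()).as_rotvec().round(3),"open",round(s["opening"],4),"F",s["force"].round(1))
E
python3 -c "
from h import *
to(.464,.2625,.047)"
```

```text
t 2.95 d cm [-0.34 -0.13 -2.03] rot [-0.016  0.036 -0.002] open 0.06 F [-0.2  0.5 -0.3]
```

Emit:
apply_moves(
  commands=[-0.3, -0.1, -1.0, -0.016, 0.036, 0, 6, 0, 0, -1.0, 0, 0, 0, 6],
)

```text
t: 3.2
tool_pos: [0.4656, 0.2633, 0.0485]
orientation: [0.543, 3.092, 0.002]
force: [-0.2, 0.3, -0.9]
opening: 0.0601
```

```bash
python3 -c "
from h import *
to(.464,.2625,.047)"
```

```text
t 3.2 d cm [-0.16 -0.08 -0.15] rot [-0.001  0.002 -0.002] open 0.0601 F [-0.2  0.3 -0.9]
```

Emit:
apply_moves(
  commands=[-0.1, -0.1, -0.1, 0, 0, 0, 2, 0, 0, 0, 0, 0, 0, 2, 0, 0, 0, 0, 0, 0, 2, 0, 0, 0, 0, 0, 0, 2],
)

```text
t: 3.7
tool_pos: [0.4639, 0.262, 0.0468]
orientation: [0.544, 3.092, 0.001]
force: [0.5, 0.5, -0.4]
opening: 0.0313
```

```bash
python3 -c "
from h import *
to(.464,.2625,.047)"
```

```text
t 3.7 d cm [0.01 0.05 0.02] rot [-0.001  0.002 -0.002] open 0.0313 F [ 0.5  0.5 -0.4]
```

Emit:
apply_moves(
  commands=[0, 0, 2, 0, 0, 0, 2, 0, 0, 5, 0, 0, 0, 2, 0, 0, 5, 0, 0, 0, 2, 0, -1, 4, 0, 0, 0, 2, 1, -3, 1, 0, 0, 0, 2, 1.5, -4.5, 0, 0, 0, 0, 2, 1.5, -4.5, 0, 0, 0, 0, 2, 1.5, -4.5, 0, 0, 0, 0, 2],
)

```text
t: 4.7
tool_pos: [0.5176, 0.0844, 0.2236]
orientation: [0.533, 3.092, 0.002]
force: [0.1, 0.4, -0.8]
opening: 0.0314
```

Emit:
apply_moves(
  commands=[1.5, -4.5, 0, 0, 0, 0, 2, 1.5, -4.5, 0, 0, 0, 0, 2, 2, -4.5, 0, 0, 0, 0, 2, 2, -4.5, 0, 0, 0, 0, 2, 1.5, -3.5, 0, 0, 0, 0, 2, 1, -1.5, 0, 0, 0, 0, 2, 0.5, -0.5, 0, 0, 0, 0, 2],
)

```text
t: 5.58
tool_pos: [0.6196, -0.1623, 0.2239]
orientation: [0.539, 3.089, 0.002]
force: [-0.6, -0.4, -0.5]
opening: 0.0312
```

```bash
python3 -c "
from h import *
to(.6263,-.149,.062)"
```

```text
t 5.58 d cm [  0.67   1.33 -16.19] rot [-0.     0.006 -0.005] open 0.0312 F [-0.6 -0.4 -0.5]
```

Emit:
apply_moves(
  commands=[0.4, 0.8, -3, 0, 0, 0, 2, 0.2, 0.4, -5, 0, 0.003, 0, 2, 0, 0, -4, 0, 0, 0, 2, 0, 0, -2, 0, 0, 0, 2, 0, 0, -0.8, 0, 0, 0, 2, 0, 0, 0, 0, 0, 0, 2],
)

```text
t: 6.32
tool_pos: [0.6272, -0.1476, 0.0755]
orientation: [0.535, 3.087, 0.001]
force: [0.4, 0.4, -0.9]
opening: 0.0318
```

```bash
python3 -c "
from h import *
to(.6263,-.149,.062)"
```

```text
t 6.33 d cm [-0.09 -0.14 -1.35] rot [ 0.     0.008 -0.007] open 0.0318 F [ 0.4  0.4 -0.9]
```

Emit:
apply_moves(
  commands=[-0.1, -0.1, -0.6, 0, 0.008, -0.005, 2, 0, 0, -0.5, 0, 0, 0, 2, 0, 0, -0.2, 0, 0, 0, 2, 0, 0, 0, 0, 0, 0, 2],
)

```text
t: 6.82
tool_pos: [0.6289, -0.1497, 0.0662]
orientation: [0.544, 3.088, -0.002]
force: [0.1, 0.2, -0.9]
opening: 0.0318
```

```bash
python3 -c "
from h import *
to(.6263,-.149,.062)"
```

```text
t 6.83 d cm [-0.26  0.07 -0.42] rot [ 0.003  0.006 -0.001] open 0.0318 F [ 0.1  0.2 -0.9]
```

Emit:
apply_moves(
  commands=[-0.2, 0, -0.3, 0.003, 0.006, 0, 2, 0, 0, -0.1, 0, 0, 0, 2, 0, 0, 0, 0, 0, 0, 2],
)

```text
t: 7.2
tool_pos: [0.6269, -0.1498, 0.0622]
orientation: [-0.545, -3.094, -0.001]
force: [-0.0, -0.8, -0.7]
opening: 0.0318
```

```bash
python3 -c "
from h import *
to(.6263,-.149,.062)"
```

```text
t 7.2 d cm [-0.06  0.08 -0.02] rot [-0.001 -0.    -0.001] open 0.0318 F [-0.  -0.8 -0.7]
```

Emit:
apply_moves(
  commands=[0, 0.1, -0.1, 0, 0, 0, 2, 0, 0, 0, 0, 0, 0, 2, 0, 0, 0, 0, 0, 0, 5.5, 0, 0, 0, 0, 0, 0, 5.5, 0, 0, 0, 0, 0, 0, 5.5],
)

```text
t: 7.82
tool_pos: [0.6274, -0.1489, 0.0617]
orientation: [0.545, 3.093, 0.001]
force: [0.4, 0.7, 0.2]
opening: 0.0536
```

Emit:
apply_moves(
  commands=[0, 0, 2, 0, 0, 0, 5.5, 0, 0, 5, 0, 0, 0, 6, 0, 0, 5, 0, 0, 0, 6, -2.5, 4.5, 2, 0, 0, 0, 6, -3, 5, 0, 0, 0, 0, 6, -3, 5, 0, 0, 0, 0, 6, -3, 5, 0, 0, 0, 0, 6, -3, 5, 0, 0, 0, 0, 6],
)

```text
t: 8.82
tool_pos: [0.4808, 0.0992, 0.2189]
orientation: [0.553, 3.078, 0.004]
force: [0.8, 0.7, -0.0]
opening: 0.06
```

Emit:
apply_moves(
  commands=[-1.5, 3, -1, 0, 0, 0, 6, 0, 1, -2, 0, 0, 0, 6, 0, 0, -1, 0, 0, 0, 6, 0, 0, 0, 0, 0, 0, 6],
)

```text
t: 9.32
tool_pos: [0.4655, 0.1423, 0.1824]
orientation: [0.545, 3.072, 0.008]
force: [-0.2, -1.0, -0.1]
opening: 0.06
```

```bash
python3 -c "
from h import *
to(.467,.1378,.069); wcap((.467,.1378),.097,'w2')"
```

```text
t 9.32 d cm [  0.15  -0.45 -11.34] rot [-0.001  0.022  0.001] open 0.06 F [-0.2 -1.  -0.1]
tcp [0.4658 0.1423 0.1828] 932
cap [0.4667 0.1377 0.0943] [0.032 0.033 0.007]
```

Emit:
apply_moves(
  commands=[0.1, -0.4, -3, 0, 0.02, 0, 6, 0, 0, -3, 0, 0, 0, 6, 0, 0, -2, 0, 0, 0, 6, 0, 0, -1, 0, 0, 0, 6, 0, 0, -0.5, 0, 0, 0, 6, 0, 0, 0, 0, 0, 0, 6],
)

```text
t: 10.12
tool_pos: [0.4719, 0.1334, 0.0888]
orientation: [0.56, 3.084, 0.004]
force: [0.0, -0.2, 0.4]
opening: 0.06
```

```bash
python3 -c "
from h import *
to(.467,.1378,.069)"
```

```text
t 10.12 d cm [-0.49  0.44 -1.98] rot [-0.001  0.007  0.009] open 0.06 F [ 0.  -0.2  0.4]
```

Emit:
apply_moves(
  commands=[-0.5, 0.4, -1, 0, 0.007, 0.009, 6, 0, 0, -0.9, 0, 0, 0, 6, 0, 0, 0, 0, 0, 0, 6],
)

```text
t: 10.5
tool_pos: [0.4675, 0.138, 0.07]
orientation: [0.546, 3.092, 0.004]
force: [-0.5, -1.2, 0.1]
opening: 0.0599
```

```bash
python3 -c "
from h import *
to(.467,.1378,.069)"
```

```text
t 10.5 d cm [-0.05 -0.02 -0.1 ] rot [-0.002  0.002 -0.001] open 0.0599 F [-0.5 -1.2  0.1]
```

Emit:
apply_moves(
  commands=[0, 0, -0.1, 0, 0, 0, 2, 0, 0, 0, 0, 0, 0, 2, 0, 0, 0, 0, 0, 0, 2, 0, 0, 0, 0, 0, 0, 2, 0, 0, 2, 0, 0, 0, 2, 0, 0, 5, 0, 0, 0, 2, 0, 0, 5, 0, 0, 0, 2, 1, -1, 4, 0, 0, 0, 2],
)

```text
t: 11.5
tool_pos: [0.4731, 0.1276, 0.2289]
orientation: [-0.543, -3.087, 0.001]
force: [1.2, -0.1, -1.3]
opening: 0.0318
```

Emit:
apply_moves(
  commands=[3, -3, 1, 0, 0, 0, 2, 3.5, -4, 0, 0, 0, 0, 2, 3.5, -4, 0, 0, 0, 0, 2, 3, -3, 0, 0, 0, 0, 2, 1.5, -2, 0, 0, 0, 0, 2, 0.8, -1, 0, 0, 0, 0, 2, 0.4, -0.4, 0, 0, 0, 0, 2],
)

```text
t: 12.38
tool_pos: [0.6367, -0.0518, 0.2441]
orientation: [0.542, 3.094, 0.004]
force: [0.1, -0.6, -1.5]
opening: 0.0316
```

```bash
python3 -c "
from h import *
to(.636,-.0497,.084)"
```

```text
t 12.38 d cm [ -0.07   0.21 -16.01] rot [-0.002  0.001 -0.003] open 0.0316 F [ 0.1 -0.6 -1.5]
```

Emit:
apply_moves(
  commands=[0, 0.2, -3, 0, 0, 0, 2, 0, 0, -5, 0, 0, 0, 2, 0, 0, -4, 0, 0, 0, 2, 0, 0, -2, 0, 0, 0, 2, 0, 0, -0.6, 0, 0, 0, 2, 0, 0, 0, 0, 0, 0, 2],
)

```text
t: 13.12
tool_pos: [0.6371, -0.0458, 0.0985]
orientation: [0.535, 3.089, 0.006]
force: [-0.6, -0.2, -1.2]
opening: 0.0316
```

```bash
python3 -c "
from h import *
to(.636,-.0497,.084)"
```

```text
t 13.12 d cm [-0.11 -0.39 -1.45] rot [-0.002  0.007 -0.007] open 0.0316 F [-0.6 -0.2 -1.2]
```

Emit:
apply_moves(
  commands=[-0.1, -0.4, -0.5, -0.002, 0.007, -0.006, 2, -0.1, 0, -0.4, 0, 0, 0, 2, 0, 0, -0.3, 0, 0, 0, 2, 0, 0, 0, 0, 0, 0, 2],
)

```text
t: 13.62
tool_pos: [0.6378, -0.0507, 0.0902]
orientation: [0.545, 3.088, 0.0]
force: [0.4, 0.3, -0.5]
opening: 0.0316
```

```bash
python3 -c "
from h import *
to(.636,-.0497,.084)"
```

```text
t 13.62 d cm [-0.18  0.1  -0.62] rot [ 0.001  0.006 -0.   ] open 0.0316 F [ 0.4  0.3 -0.5]
```

Emit:
apply_moves(
  commands=[-0.2, 0.1, -0.4, 0, 0.006, 0, 2, 0, 0, -0.2, 0, 0, 0, 2, 0, 0, 0, 0, 0, 0, 2],
)

```text
t: 14.0
tool_pos: [0.6361, -0.0497, 0.0845]
orientation: [0.546, 3.093, -0.002]
force: [0.8, -0.2, -0.3]
opening: 0.0316
```

```bash
python3 -c "
from h import *
to(.636,-.0497,.084)"
```

```text
t 14.0 d cm [-0.01  0.   -0.05] rot [ 0.001  0.    -0.   ] open 0.0316 F [ 0.8 -0.2 -0.3]
```

Emit:
apply_moves(
  commands=[0, 0, -0.1, 0, 0, 0, 2, 0, 0, 0, 0, 0, 0, 5.5, 0, 0, 0, 0, 0, 0, 5.5, 0, 0, 0, 0, 0, 0, 5.5, 0, 0, 2, 0, 0, 0, 6, 0, 0, 5, 0, 0, 0, 6, -1, -1, 4, 0, 0, 0, 6, -3, -3, 2, 0, 0, 0, 6],
)

```text
t: 15.0
tool_pos: [0.5952, -0.0885, 0.2197]
orientation: [-0.541, -3.094, 0.001]
force: [0.8, -0.4, 0.3]
opening: 0.06
```

Emit:
apply_moves(
  commands=[-4, -4.2, 0, 0, 0, 0, 6, -4, -4.2, 0, 0, 0, 0, 6, -4, -4.2, 0, 0, 0, 0, 6, -2.5, -3, 0, 0, 0, 0, 6, -1, -1.5, 0, 0, 0, 0, 6, -0.5, -0.6, 0, 0, 0, 0, 6],
)

```text
t: 15.75
tool_pos: [0.4318, -0.2728, 0.2345]
orientation: [0.54, 3.077, -0.012]
force: [0.3, 0.1, -1.0]
opening: 0.06
```

```bash
python3 -c "
from h import *
to(.4355,-.2729,.091); wcap((.4355,-.2729),.119,'w3')"
```

```text
t 15.75 d cm [ 3.700e-01 -1.000e-02 -1.435e+01] rot [ 0.01   0.016 -0.003] open 0.06 F [ 0.3  0.1 -1. ]
tcp [ 0.4317 -0.2732  0.2345] 759
cap [ 0.4358 -0.2741  0.1164] [0.031 0.032 0.007]
```

Emit:
apply_moves(
  commands=[0.4, 0, -3, 0.01, 0.016, 0, 6, 0, 0, -4, 0, 0, 0, 6, 0, 0, -3, 0, 0, 0, 6, 0, 0, -1.5, 0, 0, 0, 6, 0, 0, -0.5, 0, 0, 0, 6, 0, 0, 0, 0, 0, 0, 6],
)

```text
t: 16.55
tool_pos: [0.4401, -0.2714, 0.1167]
orientation: [0.536, 3.089, -0.004]
force: [0.8, -0.4, 0.4]
opening: 0.0599
```

```bash
python3 -c "
from h import *
to(.4356,-.2735,.091)"
```

```text
t 16.55 d cm [-0.45 -0.21 -2.57] rot [ 0.004  0.006 -0.007] open 0.0599 F [ 0.8 -0.4  0.4]
```

Emit:
apply_moves(
  commands=[-0.4, -0.2, -1.2, 0.004, 0.006, -0.006, 6, -0.1, 0, -1.0, 0, 0, 0, 6, 0, 0, -0.4, 0, 0, 0, 6, 0, 0, 0, 0, 0, 0, 6],
)

```text
t: 17.05
tool_pos: [0.4359, -0.2746, 0.0912]
orientation: [0.547, 3.091, -0.002]
force: [0.3, -0.5, 0.2]
opening: 0.0601
```

```bash
python3 -c "
from h import *
to(.4356,-.2735,.091)"
```

```text
t 17.05 d cm [-0.03  0.11 -0.02] rot [0.002 0.002 0.   ] open 0.0601 F [ 0.3 -0.5  0.2]
```

Emit:
apply_moves(
  commands=[0, 0.1, 0, 0, 0, 0, 2, 0, 0, 0, 0, 0, 0, 2, 0, 0, 0, 0, 0, 0, 2, 0, 0, 0, 0, 0, 0, 2, 0, 0, 2, 0, 0, 0, 2, 0, 0, 5, 0, 0, 0, 2, 0, 0, 5, 0, 0, 0, 2, 1, 1.5, 4, 0, 0, 0, 2],
)

```text
t: 18.05
tool_pos: [0.442, -0.2562, 0.2501]
orientation: [-0.548, -3.086, -0.005]
force: [0.2, 0.1, -2.0]
opening: 0.0314
```

Emit:
apply_moves(
  commands=[2, 3, 1.5, 0, 0, 0, 2, 3, 4.5, 0, 0, 0, 0, 2, 3, 4.5, 0, 0, 0, 0, 2, 3, 4.5, 0, 0, 0, 0, 2, 3, 4.5, 0, 0, 0, 0, 2, 3, 4.5, 0, 0, 0, 0, 2, 2, 3.5, 0, 0, 0, 0, 2, 1, 1.5, 0, 0, 0, 0, 2],
)

```text
t: 19.05
tool_pos: [0.6476, 0.0581, 0.2685]
orientation: [-0.554, -3.091, 0.0]
force: [0.1, 0.4, -2.1]
opening: 0.0317
```

```bash
python3 -c "
from h import *
to(.646,.0502,.1062)"
```

```text
t 19.05 d cm [ -0.16  -0.79 -16.23] rot [-0.    -0.002  0.005] open 0.0317 F [ 0.1  0.4 -2.1]
```

Emit:
apply_moves(
  commands=[-0.1, -0.8, -2, 0, 0, 0.004, 2, 0, 0, -5, 0, 0, 0, 2, 0, 0, -4.5, 0, 0, 0, 2, 0, 0, -2, 0, 0, 0, 2, 0, 0, -0.6, 0, 0, 0, 2, 0, 0, 0, 0, 0, 0, 2],
)

```text
t: 19.8
tool_pos: [0.6416, 0.046, 0.1165]
orientation: [-0.546, -3.085, 0.005]
force: [0.3, -0.9, -1.9]
opening: 0.0311
```

```bash
python3 -c "
from h import *
to(.646,.0502,.1062)"
```

```text
t 19.8 d cm [ 0.44  0.42 -1.03] rot [ 0.002 -0.009  0.001] open 0.0311 F [ 0.3 -0.9 -1.9]
```

Emit:
apply_moves(
  commands=[0.4, 0.4, -0.3, 0.002, -0.009, 0, 2, 0.1, 0.1, -0.3, 0, 0, 0, 2, 0, 0, -0.2, 0, 0, 0, 2, 0, 0, 0, 0, 0, 0, 2],
)

```text
t: 20.3
tool_pos: [0.6493, 0.0511, 0.1118]
orientation: [0.547, 3.088, 0.003]
force: [0.1, 0.7, -2.1]
opening: 0.0313
```

```bash
python3 -c "
from h import *
to(.646,.0502,.1062)"
```

```text
t 20.3 d cm [-0.33 -0.09 -0.56] rot [-0.001  0.006  0.001] open 0.0313 F [ 0.1  0.7 -2.1]
```

Emit:
apply_moves(
  commands=[-0.3, -0.1, -0.3, 0, 0.006, 0, 2, 0, 0, -0.2, 0, 0, 0, 2, 0, 0, 0, 0, 0, 0, 2],
)

```text
t: 20.68
tool_pos: [0.6463, 0.05, 0.107]
orientation: [0.548, 3.093, 0.001]
force: [-0.5, 0.8, -1.9]
opening: 0.0315
```

```bash
python3 -c "
from h import *
to(.646,.0502,.1062)"
```

```text
t 20.68 d cm [-0.03  0.02 -0.08] rot [-0.     0.     0.001] open 0.0315 F [-0.5  0.8 -1.9]
```

Emit:
apply_moves(
  commands=[0, 0, -0.1, 0, 0, 0, 2, 0, 0, -0.05, 0, 0, 0, 2, 0, 0, 0, 0, 0, 0, 5.5, 0, 0, 0, 0, 0, 0, 5.5, 0, 0, 0, 0, 0, 0, 5.5, 0, 0, 2, 0, 0, 0, 5.5, 0, 0, 5, 0, 0, 0, 6, 0, 0, 5, 0, 0, 0, 6],
)

```text
t: 21.68
tool_pos: [0.6436, 0.0499, 0.2269]
orientation: [-0.547, -3.087, 0.001]
force: [0.5, -0.6, 0.6]
opening: 0.0596
```

Emit:
apply_moves(
  commands=[-3, -0.5, 1.5, 0, 0, 0, 6, -5, -1, 0, 0, 0, 0, 6, -5, -1, 0, 0, 0, 0, 6, -3, -0.6, 0, 0, 0, 0, 6, -1.5, -0.3, 0, 0, 0, 0, 6, -0.5, 0, 0, 0, 0, 0, 6, 0, 0, 0, 0, 0, 0, 6],
)

```text
t: 22.55
tool_pos: [0.4644, 0.0151, 0.2613]
orientation: [0.544, 3.074, 0.004]
force: [0.3, -0.4, -0.2]
opening: 0.0603
```

```bash
python3 -c "
from h import *
to(.4525,.0128,.113); wcap((.4525,.0128),.141,'w4')"
```

```text
t 22.55 d cm [ -1.19  -0.23 -14.83] rot [0.001 0.02  0.   ] open 0.0603 F [ 0.3 -0.4 -0.2]
tcp [0.4646 0.0151 0.2613] 765
cap [0.4526 0.0125 0.1383] [0.032 0.032 0.006]
```

Emit:
apply_moves(
  commands=[-1.1, -0.2, -3, 0, 0.02, 0, 6, -0.2, 0, -4, 0, 0, 0, 6, 0, 0, -3, 0, 0, 0, 6, 0, 0, -1.5, 0, 0, 0, 6, 0, 0, -0.5, 0, 0, 0, 6, 0, 0, 0, 0, 0, 0, 6],
)

```text
t: 23.35
tool_pos: [0.455, 0.0136, 0.1403]
orientation: [0.545, 3.091, -0.0]
force: [0.3, 0.0, 0.4]
opening: 0.0605
```

```bash
python3 -c "
from h import *
to(.4526,.0126,.113)"
```

```text
t 23.35 d cm [-0.24 -0.1  -2.73] rot [ 0.001  0.003 -0.001] open 0.0605 F [0.3 0.  0.4]
```

Emit:
apply_moves(
  commands=[-0.2, -0.1, -1.3, 0, 0.003, 0, 6, 0, 0, -1.0, 0, 0, 0, 6, 0, 0, -0.4, 0, 0, 0, 6, 0, 0, 0, 0, 0, 0, 6],
)

```text
t: 23.85
tool_pos: [0.4543, 0.0124, 0.1136]
orientation: [0.545, 3.091, -0.001]
force: [0.2, -0.3, -0.6]
opening: 0.0599
```

```bash
python3 -c "
from h import *
to(.4526,.0126,.113)"
```

```text
t 23.85 d cm [-0.17  0.02 -0.06] rot [ 0.001  0.003 -0.001] open 0.0599 F [ 0.2 -0.3 -0.6]
```

Emit:
apply_moves(
  commands=[-0.2, 0, -0.05, 0, 0, 0, 2, 0, 0, 0, 0, 0, 0, 2, 0, 0, 0, 0, 0, 0, 2, 0, 0, 0, 0, 0, 0, 2, 0, 0, 2, 0, 0, 0, 2, 0, 0, 5, 0, 0, 0, 2, 0, 0, 5, 0, 0, 0, 2, 0.5, 1.5, 4, 0, 0, 0, 2],
)

```text
t: 24.85
tool_pos: [0.4522, 0.0274, 0.2715]
orientation: [-0.546, -3.084, 0.003]
force: [-0.2, 0.1, -2.5]
opening: 0.0313
```

Emit:
apply_moves(
  commands=[2, 3, 0.5, 0, 0, 0, 2, 4, 3, 0, 0, 0, 0, 2, 4, 3, 0, 0, 0, 0, 2, 4, 2, 0, 0, 0, 0, 2, 3, 1, 0, 0, 0, 0, 2, 1.5, 0.4, 0, 0, 0, 0, 2, 0.8, 0, 0, 0, 0, 0, 2],
)

```text
t: 25.72
tool_pos: [0.6514, 0.1568, 0.2765]
orientation: [-0.546, -3.086, 0.004]
force: [-0.3, 0.6, -2.6]
opening: 0.0315
```

```bash
python3 -c "
from h import *
to(.656,.150,.1282)"
```

```text
t 25.73 d cm [  0.46  -0.68 -14.83] rot [ 0.001 -0.008  0.   ] open 0.0315 F [-0.3  0.6 -2.6]
```

Emit:
apply_moves(
  commands=[0.4, -0.6, -2, 0, -0.008, 0, 2, 0.1, -0.1, -4, 0, 0, 0, 2, 0, 0, -4, 0, 0, 0, 2, 0, 0, -2, 0, 0, 0, 2, 0, 0, -0.6, 0, 0, 0, 2, 0, 0, 0, 0, 0, 0, 2],
)

```text
t: 26.48
tool_pos: [0.6559, 0.1481, 0.1479]
orientation: [0.549, 3.093, -0.003]
force: [1.3, 0.4, -2.7]
opening: 0.0311
```

```bash
python3 -c "
from h import *
to(.656,.150,.1282)"
```

```text
t 26.48 d cm [ 0.01  0.19 -1.97] rot [0.002 0.    0.001] open 0.0311 F [ 1.3  0.4 -2.7]
```

Emit:
apply_moves(
  commands=[0, 0.2, -0.8, 0, 0, 0, 2, 0, 0, -0.6, 0, 0, 0, 2, 0, 0, -0.3, 0, 0, 0, 2, 0, 0, 0, 0, 0, 0, 2],
)

```text
t: 26.98
tool_pos: [0.6583, 0.1508, 0.1341]
orientation: [0.547, 3.087, 0.001]
force: [0.7, 0.0, -3.3]
opening: 0.0315
```

```bash
python3 -c "
from h import *
to(.656,.150,.1282)"
```

```text
t 26.98 d cm [-0.23 -0.08 -0.59] rot [0.001 0.007 0.001] open 0.0315 F [ 0.7  0.  -3.3]
```

Emit:
apply_moves(
  commands=[-0.2, -0.1, -0.3, 0, 0.007, 0, 2, 0, 0, -0.2, 0, 0, 0, 2, 0, 0, 0, 0, 0, 0, 2],
)

```text
t: 27.35
tool_pos: [0.6563, 0.1497, 0.1292]
orientation: [-0.548, -3.093, 0.001]
force: [-0.4, -0.8, -3.0]
opening: 0.0316
```

```bash
python3 -c "
from h import *
to(.656,.150,.1282)"
```

```text
t 27.35 d cm [-0.03  0.03 -0.1 ] rot [ 0.001 -0.     0.001] open 0.0316 F [-0.4 -0.8 -3. ]
```

Emit:
apply_moves(
  commands=[0, 0, -0.1, 0, 0, 0, 2, 0, 0, -0.05, 0, 0, 0, 2, 0, 0, 0, 0, 0, 0, 5.5, 0, 0, 0, 0, 0, 0, 5.5, 0, 0, 0, 0, 0, 0, 5.5, 0, 0, 2, 0, 0, 0, 5.5, 0, 0, 5, 0, 0, 0, 6, 0, 0, 5, 0, 0, 0, 6],
)

```text
t: 28.35
tool_pos: [0.6544, 0.1493, 0.2499]
orientation: [-0.548, -3.088, 0.004]
force: [1.4, 0.3, 0.2]
opening: 0.0601
```

Emit:
apply_moves(
  commands=[-4, 2, 1, 0, 0, 0, 6, -5, 3, 0, 0, 0, 0, 6, -5, 3, 0, 0, 0, 0, 6, -5, 3, 0, 0, 0, 0, 6, -3, 3, 0, 0, 0, 0, 6, 0, 2, 0, 0, 0, 0, 6, 0, 0, 0, 0, 0, 0, 6],
)

```text
t: 29.22
tool_pos: [0.4335, 0.314, 0.2805]
orientation: [0.547, 3.075, 0.018]
force: [0.5, -0.0, -0.2]
opening: 0.0601
```

```bash
python3 - <<'E'
from h import *
m,im,d=look("top","top2"); W=cloud(m,d); look("scene","scene2")
for n,c in dict(a=(.656,.15),b=(.646,.05),c=(.636,-.05),d=(.6263,-.149),tub=(.451,-.138)).items():
    k=(np.hypot(W[...,0]-c[0],W[...,1]-c[1])<.05)&(W[...,2]>.03); z=np.nanpercentile(W[...,2][k],98); t=k&(W[...,2]>z-.008)
    P=W[t]; print(n,c,round(z,3),((P.min(0)+P.max(0))/2).round(4),np.ptp(P,0).round(3))
W1=np.load("topW.npy"); k=(np.hypot(W1[...,0]-.451,W1[...,1]+.138)<.05)&(W1[...,2]>.062); P=W1[k]; print("tub before",((P.min(0)+P.max(0))/2).round(4))
print(read_state()["t"])
cv2.imwrite("pics/both.png",np.hstack([im[60:300,150:510],cv2.imread("pics/scene2.png")[100:340,150:510]]))
E
```

```text
a (0.656, 0.15) 0.159 [0.6564 0.1495 0.1564] [0.035 0.032 0.009]
b (0.646, 0.05) 0.138 [0.645  0.0498 0.135 ] [0.031 0.03  0.009]
c (0.636, -0.05) 0.116 [ 0.633  -0.0497  0.1129] [0.031 0.031 0.008]
d (0.6263, -0.149) 0.094 [ 0.6268 -0.1475  0.0907] [0.032 0.031 0.009]
tub (0.451, -0.138) 0.074 [ 0.4493 -0.1368  0.0712] [0.08  0.081 0.009]
tub before [ 0.4493 -0.1366  0.0685]
29.325
```

View pics/both.png

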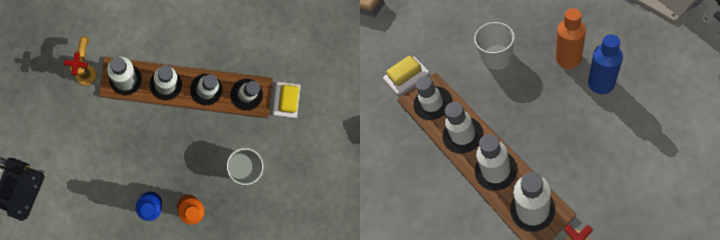

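The final pictures show four upright bottles on the coasters, tallest by the tap in the left crop at (85,70) and shortest by the soap at (288,98). The tub hasn't moved, and everything is centred to within 3 mm.

```bash
python3 -c "
from plant import *
print(close_job())"
```

```text
the job is handed in; nothing more can be done
None
```

The four bottles now stand upright on the coasters in order of height: a (tallest) next to the tap, then b, c and d by the soap. I moved them one at a time, gripping each by its cap, and handed the job in at about 29 s of the 106 s allowed.

Last checks, from top-camera depth and the final pictures:
- **Centring:** the caps are about 0.6, 1, 3 and 1.6 mm from the coaster centres for a, b, c and d. Bottle c is the furthest off, and I left it there.
- **Heights:** the cap tops read 159, 138, 116 and 94 mm above the ledge. These are 3–4 mm higher than expected, the same offset this camera showed before anything was moved, so the bottles are seated.
- **Surroundings:** the tub is within 1 mm of where it started. The gripper was open and clear of everything at hand-in, and no check failed or disagreed.

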